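Fit the wide tube sleeve into the block heater

TASK

Pick up the wider of the two aluminium tube sleeves and lower it, held in the gripper and not dropped, foot first into the wide bore of the block heater until it is fully home with its collar on the block; then let go. Leave the slim sleeve and the beaker standing where they are.

Things in the scene. Friction and masses are not known exactly. Their poses are not given: they have to be found in the camera images.
- wide_sleeve: Wider of two upright bare aluminium sleeves, 80 mm tall, 0.13-0.25 kg: solid round body 36 mm diameter, 40 mm long, lowest 8 mm chamfered to a 28 mm foot; collar 56 mm diameter from 40 to 45 mm height; neck (the grip) 34 mm diameter from 45 to 80 mm, tube hole in its top. Origin: centre of the foot; z up along the axis; yaw has no meaning. Right of the heater; either sleeve may be the nearer.
- slim_sleeve: The slim aluminium sleeve, a bystander: same form and 80 mm height as the wide one, but body 24 mm, collar 40 mm and neck 26 mm in diameter. Stands upright to the right of the heater, at least 110 mm from the other sleeve. Origin: centre of its foot; z up.
- wide_bore (a point): Centre of the wide bore's mouth, on top of the aluminium block (62 mm above the worktop) in the fixed white block heater (146 mm deep, 166 wide, yaw within 20 deg); z up. Bore vertical, 40 mm diameter, 46 deep, mouth chamfered 5 mm to 50; it is the right one of two (the left is 28 mm, stays empty). Home: collar on the block, foot 40 mm below this point, neck 5 to 40 mm above it.
- beaker: Clear glass beaker, 69 mm in diameter and 91 mm tall, a bystander standing behind the sleeves, to the right of the heater. Origin: centre of its underside; z up.
Not all that is in view belongs to the job. What is shaped like the wide_sleeve but red is not meant.

How it is judged:
By the outcome, as a careful person would: the job done as asked, in the order asked, and still so for the second after the job is handed in, with the robot touching nothing.
It also fails if it takes over 42 s, if anything falls off the work surface, if the arm or the gripper's body presses on something with over 40 N, if the wrist force passes 120 N, or if a joint passes its speed limit or range.

ROBOT

A 6-joint arm with a two-finger parallel gripper is mounted at the origin on a cart in front of the work surface, level with it; the furniture and walls round the work are solid. World frame = base frame: x ahead of the robot, y to its left, z up, the work surface at z = 0. Lengths are in mm, angles in rad, forces in N, time in s.
With the tool pointing down it reaches from about 350 to 775 mm from the base axis. Payload 7.3 kg.
Tool frame: the origin (TCP) lies on the mounting face of the last link; the fingertips stand 178 mm ahead of it and the grasp point (between the pads) lies 159 mm ahead of it; z points along the fingers, y is the direction in which the jaws open and shut (so a half turn about z gives the same grasp; the last joint's range is limited). The gripper opens to 92 mm and grips with 3 to 60 N. Pads are 19 mm wide; open, the fingers measure 130 mm over their backs; the gripper's body (75 mm by 190 mm) begins 47 mm behind the grasp point.
Start: joints at [1.055, 0.342, 1.524, -0, 1.275, -0.146], TCP at [189.729, 489.521, 404.741] pointing down, gripper open.
Joint ranges: [-2.53, 2.53], [-0.77, 2.02], [0.04, 2.7], [-1, 4.14], [0.28, 2.66], [-3.11, 3.11]. Speed limits (rad/s): [2.57, 2.57, 3.14, 3.14, 3.14, 3.14].

INTERFACE

Orientations are given as a unit quaternion [w, x, y, z].
In Python, from rig import manip gives the robot as it stands. The module is installed in compiled form; this text tells all that it offers.
- The arm moves only by the tool step_arm, never from a script. Its argument "series" is text: rows parted by semicolons, each of 6 numbers parted by spaces: the shift along the tool's x, y, z in cm, then the turn, a rotation vector about the tool's x, y, z in rad. A call has exactly 8 rows; each row is the pose to reach, as a shift and turn from the pose commanded when the call began, along the tool's axes at that moment; what a row does not reach only later rows make up. A row lasts 1/8 s, in which the tool goes at most 62.5 mm and 10.7 degrees, less where a joint would pass 70% of its speed; a pose out of reach is approached as far as the arm can. A call with a gripper value outside its range is refused whole. "claw" is the finger opening in cm, from 0 to 9.18, set as the call begins (left out, the last holds). The fingers move at their own pace and stop on an object; "newtons" is the grip in N (left out, the last holds). Time passes only in rows, so rows that repeat a pose let the fingers close, or fill a call up. It gives the time, the measured TCP pose, the force and the opening at its end, in the units of the state.
- manip.get_obs(): the state, without advancing time (a new reading comes with each control period).
- manip.camera(name): name is "side" or "top" or "wrist"; returns (picture, depth): 384x512x3 uint8, red, green, blue; 384x512 float32, mm along the optical axis (not along the pixel's ray), 0 where there is no reading.
- manip.camera_params(name): a dict with "K" (3x3 intrinsics, pixels), "k1" (the pictures are not rectified: a ray, as slopes to the right and down, at radius r is drawn at 1 + k1 r^2 times it, then the intrinsics apply), "R" (3x3) and "t" (3): a world point X has camera coordinates R X + t. Camera axes: x right, y down, z forward; pixel columns grow to the right and rows downward; lengths in mm; the calibration is good to about 2 mm. A picture is of the moment at which its call begins: read the wrist's pose just before it. camera_params takes no time and is no camera call; for the wrist camera it gives the pose at the moment of the call.
- manip.finish_job(): hands the job in, once; it reports no verdict.
The state is a dict: "clock": time; "joints": joint angles; "qd": joint speeds; "tau": joint torques, N m; "tool_pos": TCP position; "orientation": TCP orientation; "wrist_force": force on the tool from outside, world axes, zero at the start; "wrist_torque": the same for the moment, N m; "grip_width": finger opening in mm.
Only numpy, scipy, OpenCV 4.12 (cv2) and the standard library are available. Lean on these libraries where they do the work, as an engineer would, in place of code of your own. Each camera call takes 0.05 s, during which the arm holds its last target.

## Working session

There is one attempt and no reset: what is moved stays moved. The work goes in short steps, Python scripts to look and compute and a tool call to move; the robot and the scene stay as the last step left them, time stands still between calls to the robot, and variables do not carry over. Pictures are saved under pics/ and viewed, and the job is handed in when it is done.

Besides the shell and the picture viewer there is one more tool, called after "Request:" by a JSON object that holds its "op" and its "data". step_arm: Moves the arm, as the interface text tells. Its arguments: {"type":"object","properties":{"series":{"type":"string"},"claw":{"type":"number"},"newtons":{"type":"number"}},"required":["series"]}

```bash
mkdir -p pics
python3 - <<'E'
from rig import manip
import cv2,numpy as np
print(manip.get_obs())
for n in ("side","top"):
    p,d=manip.camera(n); cv2.imwrite(f"pics/{n}0.png",p[:,:,::-1]); np.savez(f"{n}0.npz",p=p,d=d)
    print(n,manip.camera_params(n), (d==0).mean())
E
```

```text
{'clock': 0.0, 'joints': array([ 1.05500728e+00,  3.42751991e-01,  1.52503580e+00,  6.79874534e-06,
        1.27537091e+00, -1.45994090e-01]), 'qd': array([ 6.06770072e-06,  1.95886647e-03, -1.37948075e-03, -5.70963932e-04,
        2.91501256e-04,  1.54267366e-03]), 'tau': array([ 6.69018136e-04, -4.31241417e+01, -2.44221425e+01,  7.16616260e-02,
        5.60111634e-02, -1.00528064e-04]), 'tool_pos': array([189.65761023, 489.40453887, 404.02298927]), 'orientation': array([-2.57469533e-04,  1.83846679e-01,  9.82954620e-01, -7.39493243e-04]), 'wrist_force': array([ 0.17036743, -0.8188592 , -0.06508617]), 'wrist_torque': array([-0.00440833, -0.02884578, -0.03637802]), 'grip_width': 91.9552516890155}
side {'K': array([[357.36190854,   0.        , 259.04157552],
       [  0.        , 357.36190854, 197.93199149],
       [  0.        ,   0.        ,   1.        ]]), 'k1': 0.02948172706212588, 'R': array([[ 0.85826073, -0.51256721, -0.02575601],
       [-0.18834585, -0.26789474, -0.94485885],
       [ 0.47740377,  0.81578629, -0.32646344]]), 't': array([-452.25117817,  148.10867647,  735.86358484])} 0.0040130615234375
top {'K': array([[472.53949623,   0.        , 257.30630911],
       [  0.        , 472.53949623, 198.97628751],
       [  0.        ,   0.        ,   1.        ]]), 'k1': -0.19490824647882193, 'R': array([[ 0.01290771, -0.99988433,  0.00804491],
       [-0.99829177, -0.01334481, -0.05688109],
       [ 0.05698187, -0.00729696, -0.99834855]]), 't': array([ -97.71210041,  515.38400563, 1010.59603203])} 0.0037333170572916665
```

View pics/side0.png

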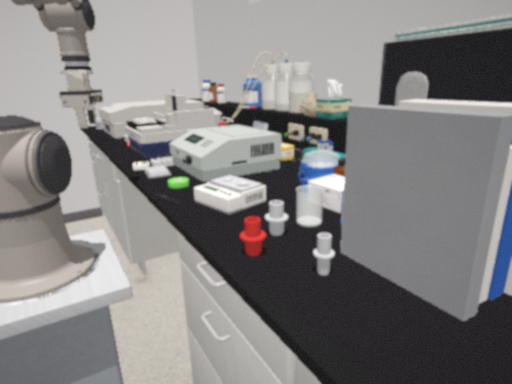

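View pics/top0.png

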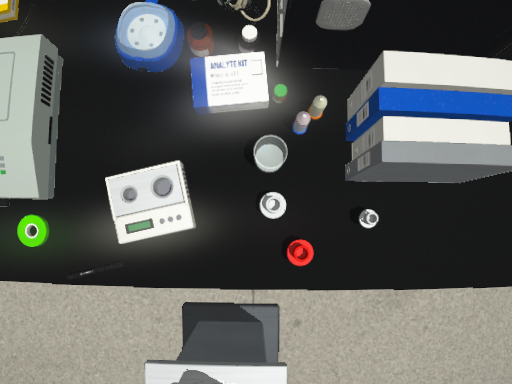

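Candidates in the top view are the grey sleeve at (273,205), the grey sleeve at (369,218) and the red sleeve at (300,252). The beaker is at (270,154). The red one is excluded. Of the two grey ones, (273,205) looks wider, so I'll measure it and check it in a crop.

```bash
cat > h.py <<'E'
import numpy as np,cv2
from rig import manip
def rays(P,uv):
    K=P['K'];k=P['k1'];uv=np.atleast_2d(uv).astype(float)
    xd=(uv-[K[0,2],K[1,2]])/[K[0,0],K[1,1]]
    x=xd.copy()
    for _ in range(30): x=xd/(1+k*(x**2).sum(1,keepdims=True))
    d=np.c_[x,np.ones(len(x))]@P['R']
    return -P['R'].T@P['t'],d
def onplane(P,uv,z):
    c,d=rays(P,uv); return c+d*((z-c[2])/d[:,2])[:,None]
def cloud(P,dep):
    v,u=np.mgrid[:dep.shape[0],:dep.shape[1]]
    c,d=rays(P,np.c_[u.ravel(),v.ravel()])
    return (c+d*dep.reshape(-1,1)).reshape(*dep.shape,3)
E
python3 - <<'E'
from h import *
P=manip.camera_params('top'); z=np.load('top0.npz');p,d=z['p'],z['d']
X=cloud(P,d)
hsv=cv2.cvtColor(p,cv2.COLOR_RGB2HSV)
for n,(u,v) in dict(A=(273,205),B=(369,218),red=(300,252),beaker=(270,154)).items():
    s=(slice(v-25,v+25),slice(u-25,u+25)); Z=X[s][...,2]; xy=X[s]
    print(n)
    for lo,hi in((34,56),(66,100)):
        m=(Z>lo)&(Z<hi)
        if m.sum()>5:
            q=xy[m]; print(lo,hi,m.sum(),np.median(q[:,2]),(q.min(0)+q.max(0))[:2]/2,(q.max(0)-q.min(0))[:2])
# grey mask contours
m=((hsv[...,2]>90)).astype(np.uint8)
for (u,v) in((273,205),(369,218),(300,252)):
    w=m[v-25:v+25,u-25:u+25]
    c=max(cv2.findContours(w.copy(),0,2)[0],key=cv2.contourArea)
    (a,b),r=cv2.minEnclosingCircle(c); a+=u-25;b+=v-25
    print((a,b),r,onplane(P,[[a,b],[a+r,b],[a-r,b]],44).round(1).tolist())
# heater top
for (u,v) in ((163,187),(130,194)):
    s=(slice(v-20,v+20),slice(u-20,u+20)); print(np.round(X[v,u-16:u+17:2,2]))
crop=p[140:280,95:395]; cv2.imwrite('pics/crop0.png',cv2.resize(crop[:,:,::-1],None,fx=2.66,fy=2.66,interpolation=cv2.INTER_CUBIC))
E
```

```text
A
34 56 419 46.501495464524965 [ 503.77274571 -123.88471005] [52.95187467 54.8703468 ]
66 100 114 80.370217755206 [ 504.19668472 -123.49312761] [30.84575042 30.64344529]
B
34 56 150 45.927255781911015 [ 477.46267808 -325.05497473] [38.35184037 35.32093909]
66 100 92 79.2626791006054 [ 477.00297588 -326.22984542] [24.78538659 23.13607173]
red
34 56 411 46.5379778815643 [ 404.40283865 -181.9960597 ] [54.90810067 55.19610984]
66 100 131 80.2212758980404 [ 404.21170138 -182.21048053] [32.68840848 33.57888575]
beaker
34 56 90 46.061258700959286 [ 607.89872568 -115.70566312] [64.96174768 62.30905588]
66 100 258 89.77363849844568 [ 609.1587816  -115.92945138] [68.60265833 67.22841541]
(272.44845390319824, 204.891752243042) 13.580955505371094 [[502.9, -122.8, 44.0], [503.3, -151.5, 44.0], [502.5, -94.2, 44.0]]
(368.5, 218.5) 9.823541641235352 [[476.4, -328.4, 44.0], [476.6, -349.9, 44.0], [476.2, -307.0, 44.0]]
(299.75, 252.21875) 13.635453224182129 [[403.9, -181.5, 44.0], [404.1, -210.4, 44.0], [403.6, -152.8, 44.0]]
[  65.   63.   61.   51.   34.   18.   17.   17.   19.   14. 1039.   21.
   60.   62.   62.   63.   62.]
[62. 58. 62. 62. 62. 45. 33. 18. 18. 17. 20. 58. 63. 62. 65. 62. 64.]
```

View pics/crop0.png

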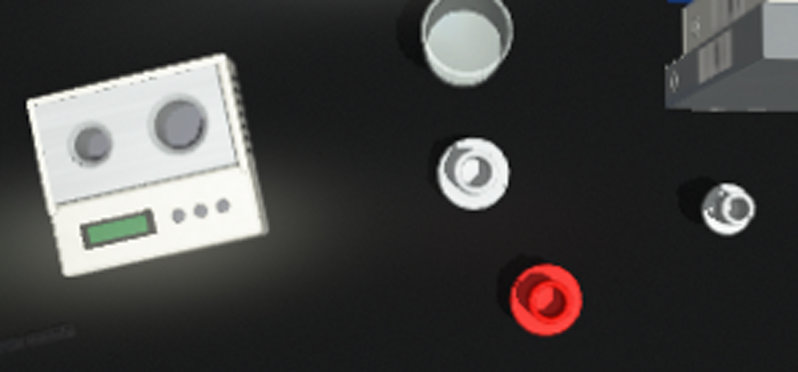

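```bash
cat >> h.py <<'E'
from scipy.spatial.transform import Rotation as Ro
def toolR(q): return Ro.from_quat([q[1],q[2],q[3],q[0]])
def down(yaw): # tool z down; tool y direction at angle yaw from world x
    y=np.array([np.cos(yaw),np.sin(yaw),0]);zz=np.array([0,0,-1.]);x=np.cross(y,zz)
    return Ro.from_matrix(np.c_[x,y,zz])
def plan(target,yaw,pos=None,q=None):
    o=manip.get_obs(); pos=o['tool_pos'] if pos is None else pos
    R=toolR(o['orientation'] if q is None else q)
    return R.inv().apply(np.array(target)-pos)/10,(R.inv()*down(yaw)).as_rotvec()
E
python3 - <<'E'
from h import *
P=manip.camera_params('top'); z=np.load('top0.npz');p,d=z['p'],z['d']
X=cloud(P,d); g=cv2.cvtColor(p,cv2.COLOR_RGB2GRAY)
# bores: depth below 50 inside heater region
s=(slice(155,250),slice(100,205))
Z=X[s][...,2]
m=((Z<57)&(Z>-5)).astype(np.uint8)
# block mask: brightness
for c in cv2.findContours(m,0,2)[0]:
    if 40<cv2.contourArea(c)<1500:
        (a,b),r=cv2.minEnclosingCircle(c);a+=100;b+=155;print((a,b),r,onplane(P,[[a,b]],58).round(1))
print('rim heights rows',[ (u,v,round(float(X[v,u,2]),1)) for u,v in((145,168),(110,185),(188,200),(150,205),(150,225),(185,180),(183,166))])
hm=(Z>50)&(Z<90);print(np.percentile(Z[hm],[5,25,50,75,90,95,99]))
W=manip.camera_params('wrist');o=manip.get_obs();R=toolR(o['orientation'])
c=-W['R'].T@W['t'];print('cam in tool',R.inv().apply(c-o['tool_pos']),'axis',R.inv().apply(W['R'][2]),W['K'][0,0],'xaxis',R.inv().apply(W['R'][0]))
print(plan([500,90,405],np.pi/2,[189.73,489.52,404.74]))
print(plan([545,105,405],np.pi/2,[189.73,489.52,404.74]))
E
```

```text
rim heights rows [(145, 168, 56.8), (110, 185, 59.7), (188, 200, 48.1), (150, 205, 64.4), (150, 225, 55.1), (185, 180, 21.8), (183, 166, -3.7)]
[51.0922965  53.54658322 57.46266225 62.36833283 63.97982889 64.82906798
 66.22332469]
cam in tool [80.50384088  0.49156177 19.30761766] axis [-2.96449760e-01 -6.46973097e-04  9.55048230e-01] 318.7446839742385 xaxis [-2.94702140e-04  9.99999785e-01  5.85947978e-04]
(array([-4.33692541e+01, -2.60373867e+01, -3.38173807e-04]), array([-0.00127329, -0.00044742, -0.36979545]))
(array([-4.70229222e+01, -2.30123765e+01, -5.09742091e-03]), array([-0.00127329, -0.00044742, -0.36979545]))
```

Run:
```python
from h import *
P=manip.camera_params('top'); print(onplane(P,[[162.7,186.6],[129.5,194.5]],60).round(1))
print(plan([530,110,405],np.pi/2,[189.73,489.52,404.74]))
```

```text
[[537.3 107.6  60. ]
 [519.9 178.2  60. ]]
(array([-4.54436079e+01, -2.30883128e+01, -4.67368654e-03]), array([-0.00127329, -0.00044742, -0.36979545]))
```

Request:
{"op": "step_arm", "data": {"series": "-2 -1 0 0 0 -0.02; -6 -3 0 0 0 -0.05; -11 -5.6 0 0 0 -0.09; -16 -8.1 0 0 0 -0.13; -21 -10.7 0 0 0 -0.17; -26 -13.2 0 0 0 -0.21; -31 -15.7 0 0 0 -0.25; -36 -18.3 0 0 0 -0.29"}}

```text
clock: 1.1
tool_pos: [460.2, 187.2, 404.5]
orientation: [-0.0, 0.039, 0.999, 0.0]
wrist_force: [-0.4, -0.4, -0.6]
grip_width: 91.7
```

Run:
```python
from h import *
print(manip.get_obs()['tool_pos'],plan([530,110,405],np.pi/2))
```

```text
[460.18195388 187.22215137 404.53666205] (array([-7.56596327, -7.1508095 , -0.04972281]), array([ 0.00014048, -0.00032206, -0.07851449]))
```

Request:
{"op": "step_arm", "data": {"series": "-3 -2.8 0 0 0 -0.03; -5 -4.8 0 0 0 -0.055; -6.5 -6.1 0 0 0 -0.07; -7.4 -7 0 0 0 -0.079; -7.6 -7.15 0 0 0 -0.079; -7.6 -7.15 0 0 0 -0.079; -7.6 -7.15 0 0 0 -0.079; -7.6 -7.15 0 0 0 -0.079"}}

```text
clock: 2.1
tool_pos: [529.0, 111.9, 404.9]
orientation: [0.0, 0.0, 1.0, 0.0]
wrist_force: [-1.0, 0.2, 0.4]
grip_width: 91.9
```

Run:
```python
from h import *
W=manip.camera_params('wrist');p,d=manip.camera('wrist')
cv2.imwrite('pics/w1.png',p[:,:,::-1]);np.savez('w1.npz',p=p,d=d,**W)
print(manip.get_obs()['tool_pos'])
c=onplane(W,[[256,192]],62);print(c)
```

```text
[529.07754004 111.81018194 404.86674018]
[[541.7337776  115.06711266  62.        ]]
```

View pics/w1.png

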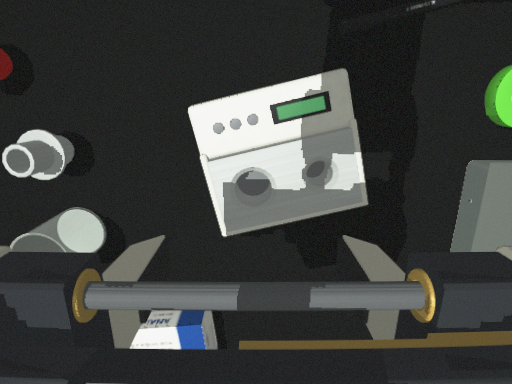

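Run:
```python
from h import *
z=np.load('w1.npz');W={k:z[k] for k in('K','R','t')};W['k1']=float(z['k1']);p,d=z['p'],z['d']
X=cloud(W,d);s=(slice(150,215),slice(215,295))
Z=X[s][...,2]; m=(Z<59).astype(np.uint8)
for (x,y) in [(q,r) for q in() for r in()]:pass
print('block med',np.median(Z[(Z>55)&(Z<70)]))
for c in cv2.findContours(m,cv2.RETR_LIST,2)[0]:
    if cv2.contourArea(c)>200:
        e=cv2.fitEllipse(c);u=[e[0][0]+215,e[0][1]+150];print(cv2.contourArea(c),u,e[1],onplane(W,[u],60).round(1))
        q=onplane(W,c.reshape(-1,2)+[215,150],60)[:,:2]
        (a,b),r=cv2.minEnclosingCircle(q.astype(np.float32));print('circ',a,b,r)
H=X[60:240,185:370];print('hist',np.histogram(H[...,2],[50,54,58,60,62,64,66,68,70,75,80]))
crop=cv2.resize(p[140:220,200:300,::-1],None,fx=7,fy=7,interpolation=cv2.INTER_CUBIC);cv2.imwrite('pics/w1c.png',crop)
```

```text
block med 62.46012434213276
1140.0 [252.93850326538086, 188.2118148803711] (37.77708435058594, 38.99662780761719) [[538.1 111.8  60. ]]
circ 538.5089721679688 111.49882507324219 22.063425064086914
hist (array([7585, 3142,  442, 2027, 6338,  209,    0,    0,    0,    0]), array([50, 54, 58, 60, 62, 64, 66, 68, 70, 75, 80]))
```

View pics/w1c.png

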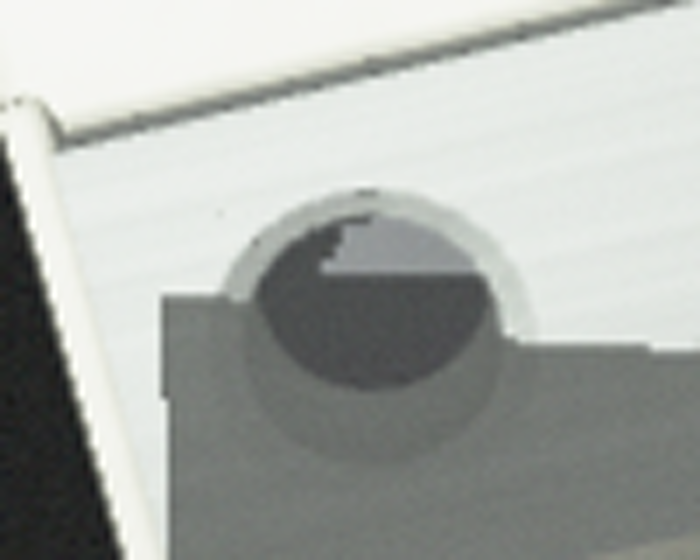

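Run:
```python
from h import *
z=np.load('w1.npz');W={k:z[k] for k in('K','R','t')};W['k1']=float(z['k1'])
print(onplane(W,[[231.7,190],[276.7,190],[253.5,166.9],[254.2,188.8]],62).round(1))
P=manip.camera_params('top'); z=np.load('top0.npz');p,d=z['p'],z['d']
X=cloud(P,d);s=(slice(173,200),slice(148,178));Z=X[s][...,2]
m=((Z<57)|(Z>100)).astype(np.uint8)
for c in cv2.findContours(m,cv2.RETR_LIST,2)[0]:
    if cv2.contourArea(c)>80:
        q=onplane(P,c.reshape(-1,2)+[148,173],60)[:,:2];print(cv2.contourArea(c),cv2.minEnclosingCircle(q.astype(np.float32)))
cv2.imwrite('pics/t0c.png',cv2.resize(p[170:205,140:185,::-1],None,fx=14,fy=14,interpolation=cv2.INTER_CUBIC))
# sleeve in wrist view
z=np.load('w1.npz');X=cloud(W,z['d']);s=(slice(120,190),slice(0,85));q=X[s]
for lo,hi in((40,50),(72,90)):
    m=(q[...,2]>lo)&(q[...,2]<hi);r=q[m];print((r.min(0)+r.max(0))/2,r.max(0)-r.min(0))
```

```text
[[539.5  89.4  62. ]
 [539.5 136.9  62. ]
 [514.8 112.4  62. ]
 [538.2 113.2  62. ]]
249.0 ((537.3143920898438, 109.54989624023438), 20.85434341430664)
[ 503.76395842 -119.32740886   45.42510583] [55.18874997 53.30402066  9.03275206]
[ 504.27409277 -121.02727897   77.19625191] [33.48253223 35.07364783 10.31395249]
```

View pics/t0c.png

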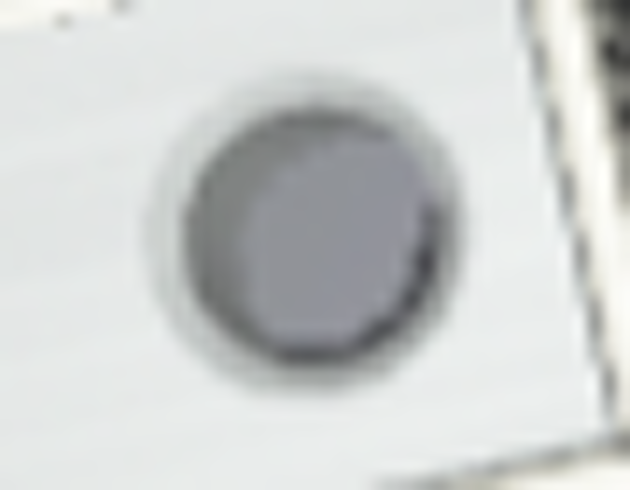

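Request:
{"op": "step_arm", "data": {"series": "0.2 -1.5 0.2 0 0 0; 0.6 -5 1 0 0 0; 1 -9.5 2 0 0 0; 1.5 -14 3 0 0 0; 2 -18.5 4 0 0 0; 2.3 -21.5 5 0 0 0; 2.5 -23 5.7 0 0 0; 2.5 -23.4 6 0 0 0"}}

```text
clock: 3.15
tool_pos: [503.8, -123.2, 344.3]
orientation: [-0.0, 0.001, 1.0, 0.0]
wrist_force: [0.4, -0.3, -0.0]
grip_width: 91.9
```

Run:
```python
from h import *
W=manip.camera_params('wrist');p,d=manip.camera('wrist')
cv2.imwrite('pics/w2.png',p[:,:,::-1]);np.savez('w2.npz',p=p,d=d,**W)
print(manip.get_obs()['tool_pos'])
X=cloud(W,d);ok=(abs(X[...,0]-504)<45)&(abs(X[...,1]+122)<45)
for lo,hi in((40,50),(72,90)):
    m=ok&(X[...,2]>lo)&(X[...,2]<hi);r=X[m];print(m.sum(),(r.min(0)+r.max(0))/2,r.max(0)-r.min(0),np.median(r,0))
```

```text
[ 503.98662077 -122.91568665  344.18469122]
1599 [ 501.36268015 -121.14589598   45.59626081] [51.00076816 55.12585856  8.71583812] [ 496.15075024 -121.2485015    45.81941354]
792 [ 503.27707478 -121.00317589   77.63455584] [32.52009841 33.31724574 11.20363854] [ 503.36748532 -121.37046776   80.18354597]
```

View pics/w2.png

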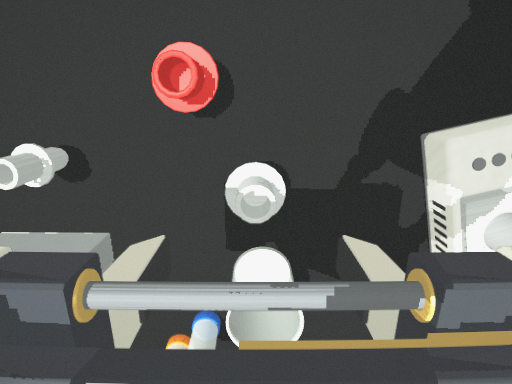

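The close view shows the light-grey, wide-collared sleeve centred at (256,195) between the jaws. The red one at (185,78) and the slim one at (30,168) are clear of the gripper. I'll go down now.

Request:
{"op": "step_arm", "data": {"series": "0 0 1 0 0 0; 0 0 3 0 0 0; 0 0 5.3 0 0 0; 0 0 7.6 0 0 0; 0 0 9.6 0 0 0; 0 0 10.9 0 0 0; 0 0 11.6 0 0 0; 0 0 11.7 0 0 0"}}

```text
clock: 4.2
tool_pos: [504.2, -122.3, 227.6]
orientation: [-0.0, 0.0, 1.0, 0.0]
wrist_force: [1.3, 0.0, -0.3]
grip_width: 91.7
```

Request:
{"op": "step_arm", "data": {"series": "0 0 0 0 0 0; 0 0 0 0 0 0; 0 0 0 0 0 0; 0 0 0 0 0 0; 0 0 0 0 0 0; 0 0 0 0 0 0; 0 0 0 0 0 0; 0 0 0 0 0 0", "claw": 2.5, "newtons": 25}}

```text
clock: 5.2
tool_pos: [504.1, -122.5, 227.7]
orientation: [0.0, 0.0, 1.0, 0.0]
wrist_force: [0.3, -0.2, -1.5]
grip_width: 33.2
```

Request:
{"op": "step_arm", "data": {"series": "0 0 -0.5 0 0 0; 0 0 -1.5 0 0 0; 0 0 -3.5 0 0 0; 0 0 -6 0 0 0; 0 0 -8.5 0 0 0; 0 0 -10.5 0 0 0; 0 0 -11.7 0 0 0; 0 0 -12 0 0 0"}}

```text
clock: 6.2
tool_pos: [504.1, -122.5, 348.5]
orientation: [0.001, 0.0, 1.0, -0.0]
wrist_force: [-0.1, -0.2, -2.6]
grip_width: 32.9
```

Run:
```python
from h import *
o=manip.get_obs();print(o['tool_pos'],o['wrist_force'],o['wrist_torque'],o['grip_width'])
W=manip.camera_params('wrist');p,d=manip.camera('wrist')
cv2.imwrite('pics/w3.png',p[:,:,::-1]);np.savez('w3.npz',p=p,d=d,**W)
S=manip.camera_params('side');p,d=manip.camera('side')
cv2.imwrite('pics/s3.png',cv2.resize(p[130:290,180:380,::-1],None,fx=3.7,fy=3.7,interpolation=cv2.INTER_CUBIC));np.savez('s3.npz',p=p,d=d)
```

```text
[ 504.11523189 -122.51742299  348.46565964] [-0.1330964  -0.19886817 -2.60245492] [0.00352732 0.06154517 0.00498274] 32.89190662426044
```

View pics/s3.png

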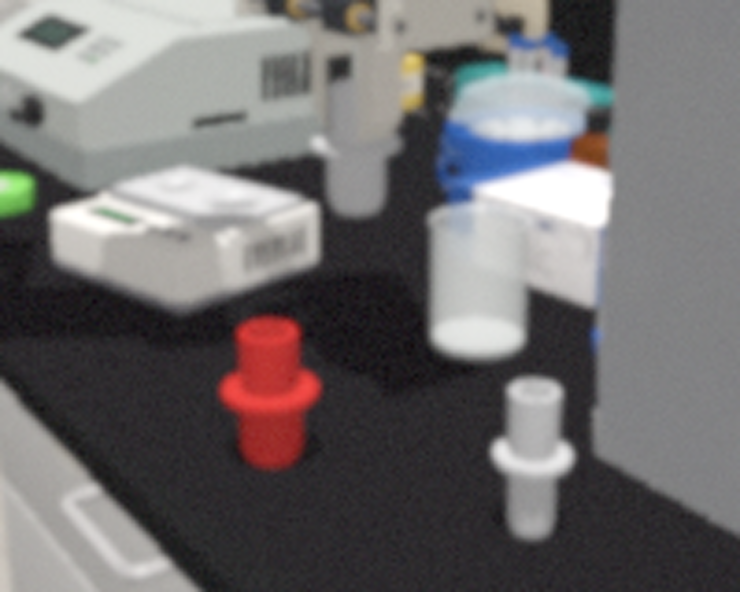

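View pics/w3.png

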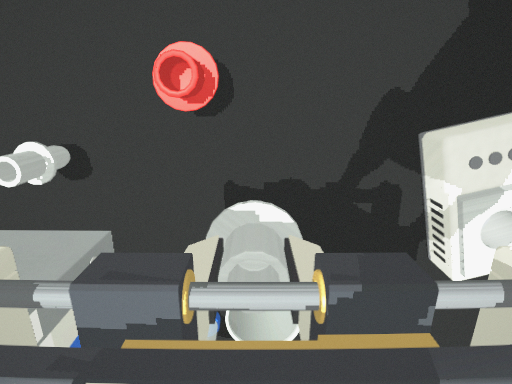

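```bash
cat > coll.py <<'E'
from h import *
def coll(f):
    z=np.load(f);W={k:z[k] for k in('K','R','t')};W['k1']=float(z['k1']);p,d=z['p'],z['d']
    X=cloud(W,d);return W,p,X
def fit(W,X,cx,cy):
    ok=(abs(X[...,0]-cx)<45)&(abs(X[...,1]-cy)<45)
    zs=X[...,2][ok&(X[...,0]<cx-20)]
    return ok
E
python3 - <<'E'
from coll import *
W,p,X=coll('w3.npz')
m=(abs(X[...,0]-504)<40)&(abs(X[...,1]+122)<40)&(X[...,2]>140)&(X[...,2]<185)
v,u=np.nonzero(m[195:240]);v+=195
q=X[v,u];print(len(q),np.percentile(q[:,2],[5,25,50,75,95]))
zc=np.median(q[:,2])
sel=abs(q[:,2]-zc)<4
# rim points: topmost pixel per column
pts=[]
for uu in range(205,305):
    c=v[(u==uu)&sel]
    if len(c): pts.append((uu,c.min()-.5))
w=onplane(W,pts,zc)[:,:2]
A=np.c_[2*w,np.ones(len(w))];s=np.linalg.lstsq(A,(w**2).sum(1),rcond=None)[0]
print(len(w),'z',zc,'centre',s[:2],'r',np.sqrt(s[2]+s[0]**2+s[1]**2))
from scipy.optimize import least_squares
f=least_squares(lambda c:np.hypot(*(w-c).T)-28,[504,-122],loss='soft_l1');print('fixed r',f.x,np.abs(f.fun).mean())
E
```

```text
2788 [165.11044383 166.15795164 166.70918874 167.79824406 180.38061394]
97 z 166.7091887394477 centre [ 502.50174757 -121.88503854] r 27.14760409111897
fixed r [ 503.49948549 -121.8904642 ] 0.2263937320246346
```

Request:
{"op": "step_arm", "data": {"series": "-0.3 1.5 -0.2 0 0 0; -1 4.5 -0.5 0 0 0; -2.2 8.5 -0.5 0 0 0; -3.6 12.5 -0.5 0 0 0; -5 16.5 -0.5 0 0 0; -6.6 20 -0.5 0 0 0; -7.6 22.6 -0.5 0 0 0; -8 23.3 -0.5 0 0 0"}}

```text
clock: 7.3
tool_pos: [584.3, 112.8, 351.8]
orientation: [-0.001, -0.001, 1.0, 0.0]
wrist_force: [0.1, -0.3, -2.7]
grip_width: 32.6
```

Request:
{"op": "step_arm", "data": {"series": "0 0 0 0 0 0; 0 0 0 0 0 0; 0 0 0 0 0 0; 0 0 0 0 0 0; 0 0 0 0 0 0; 0 0 0 0 0 0; 0 0 0 0 0 0; 0 0 0 0 0 0"}}

```text
clock: 8.3
tool_pos: [584.3, 110.4, 352.7]
orientation: [-0.0, 0.0, 1.0, 0.0]
wrist_force: [0.1, 0.7, -2.2]
grip_width: 32.8
```

Run:
```python
from coll import *
o=manip.get_obs();print(o['tool_pos'],o['grip_width'])
W=manip.camera_params('wrist');p,d=manip.camera('wrist')
np.savez('w4.npz',p=p,d=d,**W)
cv2.imwrite('pics/w4.png',cv2.resize(p[60:260,130:390,::-1],None,fx=3,fy=3,interpolation=cv2.INTER_CUBIC))
```

```text
[584.30621042 110.40963114 352.69586221] 32.82318694772317
```

View pics/w4.png

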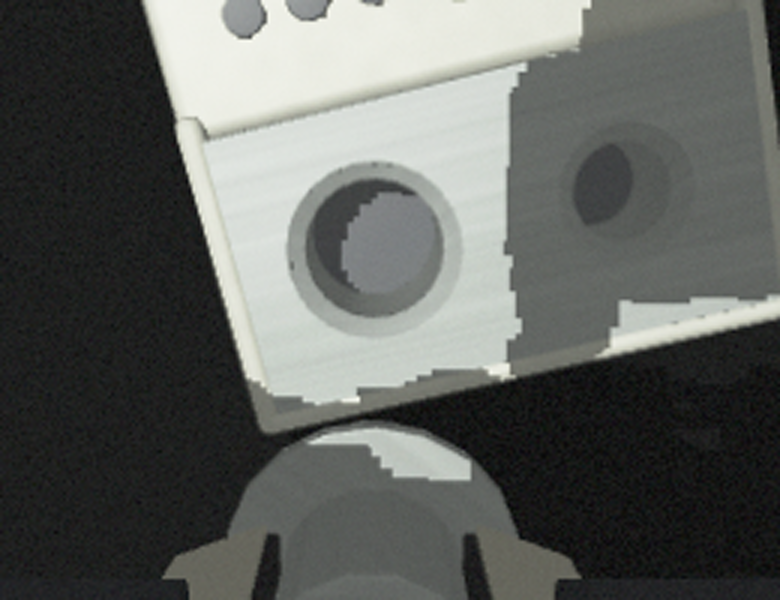

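Run:
```python
from coll import *
from scipy.optimize import least_squares
W,p,X=coll('w4.npz')
g=lambda a:[(a[0]+.5)/3-.5+130,(a[1]+.5)/3-.5+60]
print(onplane(W,[g(a) for a in((375,249),(287,249),(463,249),(375,161),(375,337))],62).round(1))
m=(abs(X[...,0]-584)<40)&(abs(X[...,1]-111)<40)&(X[...,2]>140)&(X[...,2]<185)
v,u=np.nonzero(m[195:240]);v+=195;q=X[v,u];zc=np.median(q[:,2]);sel=abs(q[:,2]-zc)<4
pts=[(uu,v[(u==uu)&sel].min()-.5) for uu in range(207,303) if ((u==uu)&sel).any()]
w=onplane(W,pts,zc)[:,:2]
f=least_squares(lambda c:np.hypot(*(w-c).T)-28,[584,111],loss='soft_l1');print(zc,f.x,np.abs(f.fun).mean())
```

```text
[[538.5 112.   62. ]
 [538.5  87.1  62. ]
 [538.5 136.8  62. ]
 [514.4 112.   62. ]
 [563.9 112.   62. ]]
170.89253298804857 [583.45460348 111.09723155] 0.22588304929769334
```

Request:
{"op": "step_arm", "data": {"series": "0.5 0 0 0 0 0; 1.5 0 0 0 0 0; 2.8 0.05 0 0 0 0; 3.8 0.05 0.5 0 0 0; 4.4 0.05 1.5 0 0 0; 4.55 0.05 3 0 0 0; 4.55 0.05 4.3 0 0 0; 4.55 0.05 5 0 0 0"}}

```text
clock: 9.35
tool_pos: [538.8, 110.9, 301.2]
orientation: [-0.001, 0.0, 1.0, -0.0]
wrist_force: [1.1, 0.2, -1.9]
grip_width: 33.3
```

Request:
{"op": "step_arm", "data": {"series": "0 0 0.1 0 0 0; 0 0 0.3 0 0 0; 0 0 0.5 0 0 0; 0 0 0.8 0 0 0; 0 0 1.1 0 0 0; 0 0 1.4 0 0 0; 0 0 1.7 0 0 0; 0 0 1.8 0 0 0"}}

```text
clock: 10.35
tool_pos: [538.8, 110.9, 284.4]
orientation: [-0.0, 0.0, 1.0, 0.0]
wrist_force: [1.8, -0.6, -0.8]
grip_width: 33.2
```

Run:
```python
from coll import *
o=manip.get_obs();print(o['tool_pos'],o['wrist_force'],o['wrist_torque'],o['grip_width'])
S=manip.camera_params('side');p,d=manip.camera('side')
cv2.imwrite('pics/s5.png',cv2.resize(p[110:240,160:300,::-1],None,fx=4.5,fy=4.5,interpolation=cv2.INTER_CUBIC))
p,d=manip.camera('wrist')
cv2.imwrite('pics/w5.png',cv2.resize(p[60:260,130:390,::-1],None,fx=3,fy=3,interpolation=cv2.INTER_CUBIC))
```

```text
[538.75704211 110.94381826 284.42878231] [ 1.83114367 -0.59230021 -0.78587167] [-0.01965392 -0.05041039  0.02062204] 33.17594388078031
```

View pics/s5.png

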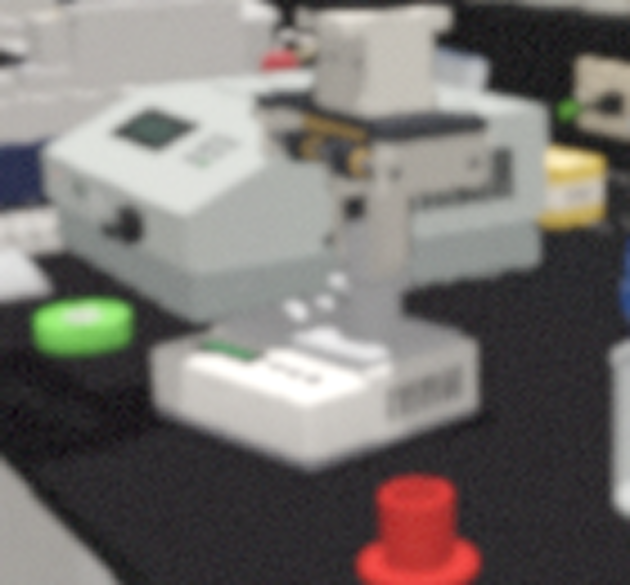

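View pics/w5.png

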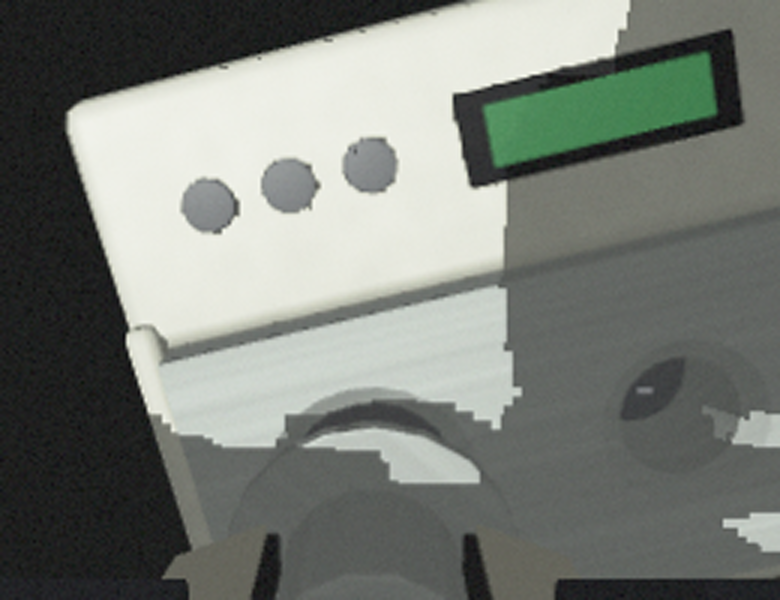

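Foot is just inside the mouth with little side force, and the mouth arc at (373,390) is centred on the collar. I'll continue slowly.

Request:
{"op": "step_arm", "data": {"series": "0 0 0.2 0 0 0; 0 0 0.5 0 0 0; 0 0 0.8 0 0 0; 0 0 1.1 0 0 0; 0 0 1.4 0 0 0; 0 0 1.7 0 0 0; 0 0 1.9 0 0 0; 0 0 2 0 0 0"}}

```text
clock: 11.45
tool_pos: [538.8, 111.0, 264.6]
orientation: [-0.0, 0.0, 1.0, 0.0]
wrist_force: [0.1, 0.5, -1.5]
grip_width: 32.8
```

Request:
{"op": "step_arm", "data": {"series": "0 0 0.2 0 0 0; 0 0 0.4 0 0 0; 0 0 0.6 0 0 0; 0 0 0.8 0 0 0; 0 0 1 0 0 0; 0 0 1.15 0 0 0; 0 0 1.25 0 0 0; 0 0 1.3 0 0 0"}}

```text
clock: 12.45
tool_pos: [538.8, 111.0, 251.7]
orientation: [-0.0, 0.0, 1.0, 0.0]
wrist_force: [0.4, 0.6, -1.6]
grip_width: 33.2
```

Request:
{"op": "step_arm", "data": {"series": "0 0 0.04 0 0 0; 0 0 0.08 0 0 0; 0 0 0.12 0 0 0; 0 0 0.16 0 0 0; 0 0 0.2 0 0 0; 0 0 0.22 0 0 0; 0 0 0.22 0 0 0; 0 0 0.22 0 0 0"}}

```text
clock: 13.45
tool_pos: [538.8, 111.0, 249.7]
orientation: [0.0, 0.0, 1.0, 0.0]
wrist_force: [-1.8, -0.7, 2.2]
grip_width: 32.8
```

Request:
{"op": "step_arm", "data": {"series": "0 0 0.02 0 0 0; 0 0 0.04 0 0 0; 0 0 0.05 0 0 0; 0 0 0.06 0 0 0; 0 0 0.07 0 0 0; 0 0 0.07 0 0 0; 0 0 0.07 0 0 0; 0 0 0.07 0 0 0"}}

```text
clock: 14.45
tool_pos: [538.8, 111.0, 249.6]
orientation: [0.0, 0.0, 1.0, 0.0]
wrist_force: [-3.7, 0.1, 7.8]
grip_width: 33.1
```

Run:
```python
from coll import *
o=manip.get_obs();print(o['tool_pos'],o['wrist_force'],o['wrist_torque'],o['grip_width'])
W=manip.camera_params('wrist');p,d=manip.camera('wrist');X=cloud(W,d)
cv2.imwrite('pics/w6.png',cv2.resize(p[60:260,130:390,::-1],None,fx=3,fy=3,interpolation=cv2.INTER_CUBIC))
m=(abs(X[...,0]-539)<27)&(abs(X[...,1]-111)<24)&(X[...,2]<75);m[240:]=0;print('collar z',np.median(X[m][:,2]))
m=(abs(X[...,0]-500)<5)&(abs(X[...,1]-111)<24);print('block z',np.median(X[m][:,2]))
```

```text
[538.78790406 111.02133807 249.64425744] [-3.67907848  0.05361177  7.77604333] [-0.1096602   0.61649353 -0.00846997] 33.10406258598042
collar z 67.60408647823812
block z 143.11055328661587
```

View pics/w6.png

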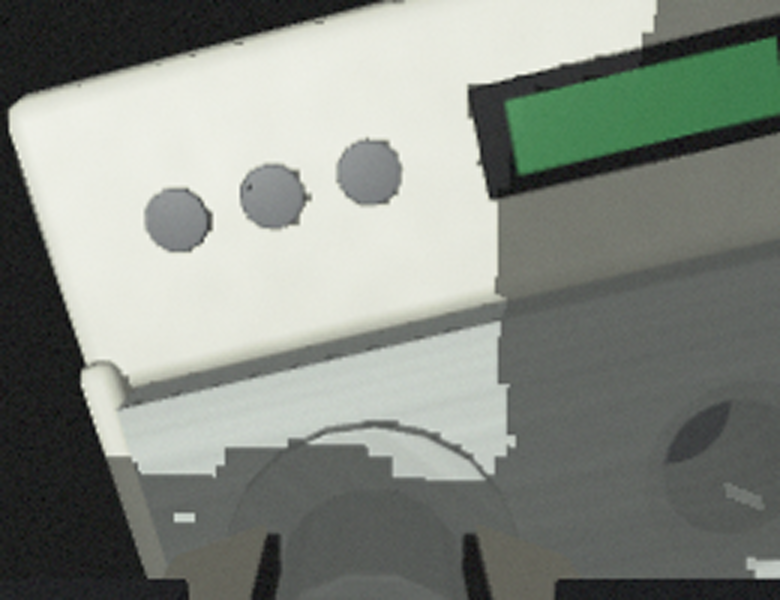

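Collar top reads 67.6 mm (67 expected), there is about 10 N of contact, and only a thin edge shadow shows round the collar. It is home, so I'll release.

Request:
{"op": "step_arm", "data": {"series": "0 0 0 0 0 0; 0 0 0 0 0 0; 0 0 0 0 0 0; 0 0 0 0 0 0; 0 0 0 0 0 0; 0 0 0 0 0 0; 0 0 0 0 0 0; 0 0 0 0 0 0", "claw": 6.5}}

```text
clock: 15.5
tool_pos: [538.8, 110.9, 248.9]
orientation: [0.0, 0.0, 1.0, 0.0]
wrist_force: [-0.3, -0.4, -0.5]
grip_width: 65.1
```

Request:
{"op": "step_arm", "data": {"series": "0 0 -0.3 0 0 0; 0 0 -1 0 0 0; 0 0 -2.5 0 0 0; 0 0 -4.5 0 0 0; 0 0 -7 0 0 0; 0 0 -9 0 0 0; 0 0 -10.5 0 0 0; 0 0 -11 0 0 0"}}

```text
clock: 16.5
tool_pos: [538.9, 111.0, 360.2]
orientation: [0.001, 0.0, 1.0, 0.0]
wrist_force: [0.6, 0.4, -1.4]
grip_width: 64.8
```

Request:
{"op": "step_arm", "data": {"series": "1 0 0 0 0 0; 3 0 -1 0 0 0; 5 0 -2 0 0 0; 7 0 -3 0 0 0; 8.5 0 -4 0 0 0; 9.5 0 -5 0 0 0; 10 0 -5 0 0 0; 10 0 -5 0 0 0"}}

```text
clock: 17.5
tool_pos: [438.7, 111.0, 408.6]
orientation: [-0.0, 0.0, 1.0, 0.0]
wrist_force: [-0.3, 0.5, 0.2]
grip_width: 65.3
```

Run:
```python
from coll import *
o=manip.get_obs();print(o['clock'],o['tool_pos'],o['wrist_force'],o['grip_width'])
for n in('wrist','side','top'):
    P=manip.camera_params(n);p,d=manip.camera(n);X=cloud(P,d)
    if n!='wrist': cv2.imwrite(f'pics/{n}7.png',p[:,:,::-1])
    else: cv2.imwrite('pics/w7.png',p[:,:,::-1])
    r=np.hypot(X[...,0]-538.8,X[...,1]-111)
    c=X[...,2][(r>19)&(r<26)&(X[...,2]<120)];t=X[(r<17)&(X[...,2]>85)&(X[...,2]<120)]
    print(n,'collar',np.percentile(c,[10,50,90]) if len(c) else None,'top',np.percentile(t[:,2],[50,90]) if len(t) else None)
```

```text
17.5 [438.70803436 111.00147061 408.63016318] [-0.29819589  0.47550538  0.23421558] 65.26086808965519
wrist collar [66.84119056 67.66449781 68.49201077] top [100.63809888 102.91476521]
side collar [62.96870305 67.62090561 69.2679588 ] top [ 98.18373754 102.30985088]
top collar [65.46853438 67.82077316 70.6902787 ] top [101.98301918 104.42956432]
```

View pics/w7.png

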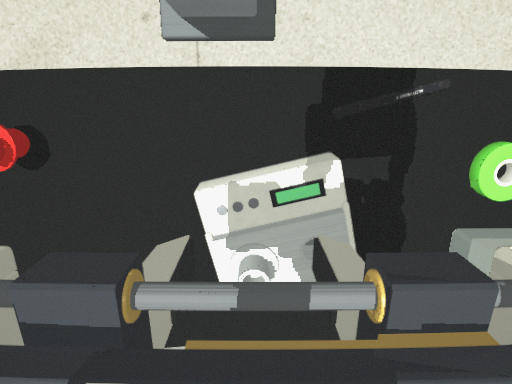

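View pics/side7.png

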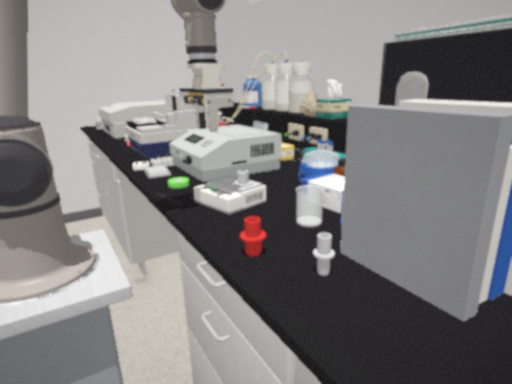

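The sleeve stands in the wide bore at side pixel (243,180), with the collar at about 67.7 mm in all three views and its top at about 102 mm. The beaker (309,205) and slim sleeve (324,255) are where they were, and the gripper is clear.

```bash
python3 -c "
from rig import manip
print(manip.finish_job())"
```

```text
the job is handed in; nothing more can be done
None
```

The wide sleeve is in the wide bore, fully home with its collar on the block, and released. I handed the job in at about 17.7 s of the 42 s allowed. I gripped it by the neck at 25 N, lowered it foot first until about 10 N of contact showed the collar had seated, then let go and backed the arm away.

**Last checks:** All three cameras put the collar top at about 67.7 mm (67 expected) and the sleeve top at about 102 mm (102 expected). The slim sleeve, the beaker and the red sleeve stand where they were in the side view. The wrist force is near zero.

**Disagreement:** The top and wrist cameras differed by about 2–3 mm in y, within the stated calibration error. I used the bore's position relative to the sleeve, and it went in with almost no side force, about 2 N, until the collar seated (about 4 N).

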